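# Stow a packed cutter tube heavy end down

### The job

The closed tool tube on the bench holds a heavy cutter in one end, and both ends look the same. Lift it by the round collar at its middle so that it tips and shows its heavy end, then lay it gently in the empty middle stall of the sloping stand, heavy end down by the stop at the low end, and let go. Leave the brush, the white carton and the clear tub where they are.

Things in the scene. Friction and masses are not known exactly. Their poses are not given: they have to be found in the camera images.
- tube_mid (a point): Centre of the tool tube: the middle of its ball-shaped collar, 44 mm in diameter, on the tube's axis and 22.5 mm above the bench as it lies. x runs along the tube, z up as it lies. Gripped across the collar and lifted, the tube turns freely between the fingers and its heavy end sinks by 30 to 70 degrees, until the tube's upper half meets the gripper. The axes do not tell which end is heavy.
- stall_seat (a point): Where the tube's centre lies when fully home in the empty middle stall. x points up the slope (25 degrees above level), y across, z square to the floor. About 94 mm above the bench, beyond the stall's open upper end: the floor is 18 mm below it along z and runs from 27 to 112 mm down the slope from it, ending at a stop 18 mm high. Trough 56 mm wide inside, walls 8 mm thick, 26 mm high.
- brush: yellow and blue bench brush lying on its bristles, head 170 mm (along its y) by 50 mm, 40 mm high, handle out of its side to 120 mm along its own x, 50 mm high; origin under the middle of the head; loose, to be left alone
- carton: white carton, 110 by 200 by 75 mm high, origin under its centre; loose, to be left alone
- tub: clear plastic tub, 120 by 200 by 60 mm high, origin under its centre; loose, to be left alone
- vise: grey drill-press vise, 170 mm (along its x) by 100 mm, 68 mm high, screw and cross handle out to 128 mm along its own -x; origin under its centre; bolted to the bench, on the other side of the tube from the stand
- tube: The tool tube: grey, 224 mm long, 36 mm thick, with square black end caps (45 mm wide, 18 mm long) lying flat on the bench; origin on the underside below its centre. The ball-shaped collar spans 13 mm either side of the centre. 0.55 to 0.9 kg; centre of mass about 48 mm from the centre towards one end, which cannot be seen.
- rack: Sloping white board stand fixed to the bench, 166 mm wide, base 130 mm deep, 90 mm high; origin under its base's centre, x towards its high end (away from the robot). The middle stall holds just the lower part of the tube: light end down, it tips out over the upper edge. The side stalls hold short fixed tubes up to 27 mm thick that end 30 mm or more down the slope from the seat point.
There are look-alikes about, which are no part of the job. Several things look just like the tube: the one meant starts nearest to the robot's base.

How it is judged:
By the outcome, as a careful person would: the job done as asked, in the order asked, and still so for the second after the job is handed in, with the robot touching nothing.
It also fails if it takes over 48 s, if anything falls off the work surface, if the arm or the gripper's body presses on something with over 40 N, if the wrist force passes 120 N, or if a joint passes its speed limit or range.

### The arm

A 6-joint arm with a two-finger parallel gripper is mounted at the origin on the work surface. World frame = base frame: x ahead of the robot, y to its left, z up, the work surface at z = 0. Lengths are in m, angles in rad, forces in N, time in s.
With the tool pointing down it reaches from about 0.325 to 1 m from the base axis. Payload 5.1 kg.
Tool frame: the origin (TCP) lies midway between the tips of the shut fingers; the grasp point (between the pads) lies 19 mm behind it; z points along the fingers, y is the line along which they close (so a half turn about z gives the same grasp; the last joint's range is limited). The gripper opens to 85 mm and grips with 20 to 120 N. Pads are 22 mm wide; open, the fingers measure 114 mm over their backs; the gripper's body (76 mm by 85 mm) begins 54 mm behind the grasp point. The pads swing forward as they close: fully open they stand 13 mm farther back than shut.
Start: joints at [-0.083, 0.124, 1.65, -0, 1.367, -0.083], TCP at [0.65, -0, 0.211] pointing down, gripper open.
Joint ranges: [-2.61, 2.61], [-1.02, 2.33], [0.03, 2.71], [-1.35, 4.49], [0.32, 2.68], [-2.91, 2.91]. Speed limits (rad/s): [2.57, 2.57, 3.14, 3.14, 3.14, 3.14].

### API

Orientations are given as a 3x3 rotation matrix whose columns are the frame's x, y, z axes.
In Python, from station import r gives the robot as it stands.
- The arm moves only by the tool play_rows, never from a script. Its argument "deltas" is a list of rows, each a list of 3 entries, a list of its own where there are three numbers: the shift along the tool's x, y, z in mm, then the turn about the tool's z in rad, then the closure, from 0 (fully open) to 1 (shut). A call has 1 to 12 rows; each row shifts and turns the commanded pose from where the row before left it, along the tool's axes as they then stand; what a row does not reach is not made up. A row lasts 1/12 s, in which the tool goes at most 41.7 mm and 7.16 degrees, less where a joint would pass 70% of its speed; a pose out of reach is approached as far as the arm can. A call with a gripper value outside its range is refused whole. The fingers move at their own pace and stop on an object; "force" is the grip in N (left out, the last holds). Time passes only in rows, so rows that do not move let the fingers close. It gives the time, the measured TCP pose, the force, the opening and the grip force at its end, in the units of the state.
- r.get_obs(): the state, without advancing time (a new reading comes with each control period).
- r.camera(name): name is "scene" or "side" or "wrist"; returns a dict with "img" (384x512x3 uint8, red, green, blue), "range_z" (384x512 float32, m along the optical axis (not along the pixel's ray), 0 where there is no reading), "vertical_fov" (degrees; the focal length in pixels is half the picture's height over the tangent of half this angle, whatever the lens; pixels are square), "cx", "cy" (the principal point, pixels), "extrinsics" (4x4, takes a point from world to camera coordinates). Camera axes: x right, y up, looking along -z (the intrinsics and any distortion apply to the point x, -y, -z); pixel columns grow to the right and rows downward; lengths in m; the calibration is good to about 2 mm. A picture is of the moment at which its call begins.
- r.finish_job(): hands the job in; it is judged then, once.
Trained networks look in a picture, given as the dict that the camera call returned (one of the last four; its "shot" number tells which), for a name from the list of things; names that differ only in an ending like _2 or _b are one class to them, and where a whole thing is asked for, a point or a joint stands for the part that bears it (a point fixed in the world has none). Each returns a list of dicts, best first, with "confidence" (0 to 1); they miss things now and then, are a little off and sometimes report something else, mostly with a low value. They report only what shows in the picture. A call takes as long as a camera call. They do not tell look-alikes from the thing itself.
- r.trace(picture, label): "pixels" (384x512 bool, what is visible of it) and "extent" ([centre column, centre row, width, height] in pixels, round what is visible of it).
The state is a dict: "clock": time; "joint_pos": joint angles; "dq": joint speeds; "joint_efforts": joint torques, N m; "eef_pos": TCP position; "tcp_rot": TCP orientation; "contact_force": force on the tool from outside, world axes, zero at the start; "ft_torque": the same for the moment, N m; "grip_width": finger opening in m; "grasp_force": force on a finger pad.
Only numpy, scipy, OpenCV 4.12 (cv2) and the standard library are available. Lean on these libraries where they do the work, as an engineer would, in place of code of your own. Each camera call takes 0.05 s, during which the arm holds its last target. There are 200 camera calls.

## Working session

There is one attempt and no reset: what is moved stays moved. The work goes in short steps, Python scripts to look and compute and a tool call to move; the robot and the scene stay as the last step left them, time stands still between calls to the robot, and variables do not carry over. Pictures are saved under pics/ and viewed, at most 10 in all, crops included, and the job is handed in when it is done.

Besides the shell and the picture viewer there is one more tool, called after "Emit:" as name(argument=value, ...), one argument or row to a line, values as JSON. play_rows: Moves the arm, as the interface text tells. Its arguments: {"type":"object","properties":{"deltas":{"type":"array"},"force":{"type":"number"}},"required":["deltas"]}

```bash
mkdir -p pics
cat > h.py <<'E'
import numpy as np, cv2
from station import r
def world(p,u,v,z=None):
    f=192/np.tan(np.radians(p["vertical_fov"])/2)
    z=p["range_z"][v,u] if z is None else z
    c=np.stack([(u-p["cx"])/f*z,-(v-p["cy"])/f*z,-z,np.ones_like(z)],-1)
    return (c@np.linalg.inv(p["extrinsics"]).T)[...,:3]
def mask_pts(p,m):
    v,u=np.nonzero(m&(p["range_z"]>0)); return world(p,u,v)
def save(n,img): cv2.imwrite("pics/"+n,img[...,::-1])
E
python3 - <<'E'
from h import *
P=[r.camera("scene"),r.camera("side")]
for p,n in zip(P,["scene","side"]):
    save(n+"0.png",p["img"]); np.savez(n+"0.npz",**{k:v for k,v in p.items()})
    print(n,[k for k in p],p["vertical_fov"],np.linalg.inv(p["extrinsics"])[:3].round(3).tolist())
    for l in ["tube","rack","vise","brush","carton","tub","tube_mid"]:
        for d in r.trace(p,l):
            q=mask_pts(p,d["pixels"])
            print(n,l,round(d["confidence"],2),np.round(d["extent"]),len(q),np.median(q,0).round(3) if len(q) else "", np.percentile(q,[2,98],axis=0).round(3).tolist() if len(q) else "")
save("both0.png",cv2.resize(np.hstack([P[0]["img"],P[1]["img"]]),(800,300)))
E
```

```text
scene ['img', 'range_z', 'vertical_fov', 'cx', 'cy', 'extrinsics', 'shot'] 42.137503866632755 [[0.308, -0.719, 0.623, 1.515], [0.951, 0.231, -0.203, -0.309], [0.002, 0.655, 0.756, 1.303]]
scene tube 0.81 [254. 193.  59.  44.] 622 [0.45  0.017 0.038] [[0.366, -0.05, 0.009], [0.547, 0.106, 0.05]]
scene tube 0.7 [403. 186.  27.  54.] 670 [0.596 0.521 0.04 ] [[0.494, 0.451, 0.007], [0.676, 0.612, 0.05]]
scene tube 0.61 [ 92. 195.  70.  40.] 846 [ 0.291 -0.487  0.037] [[0.247, -0.589, 0.002], [0.324, -0.375, 0.049]]
scene rack 0.9 [326. 182.  53.  36.] 1816 [0.495 0.284 0.04 ] [[0.411, 0.201, 0.001], [0.552, 0.366, 0.086]]
scene vise 0.74 [189. 284.  76.  65.] 3200 [ 0.76  -0.264  0.075] [[0.684, -0.356, 0.006], [0.795, -0.167, 0.081]]
scene vise 0.64 [161. 224.  54.  67.] 1663 [ 0.518 -0.297  0.055] [[0.375, -0.348, 0.004], [0.579, -0.239, 0.073]]
scene vise 0.5 [326. 169.  54.  19.] 923 [0.469 0.298 0.063] [[0.385, 0.207, 0.002], [0.523, 0.384, 0.089]]
scene brush 0.89 [271. 264.  56.  44.] 1192 [0.726 0.003 0.041] [[0.687, -0.074, 0.005], [0.823, 0.085, 0.054]]
scene carton 0.83 [189. 
[... 1256 characters left out ...]
[0.559, -0.254, 0.066]]
side carton 0.84 [382. 216.  83.  60.] 2898 [ 0.692 -0.28   0.067] [[0.676, -0.366, -0.002], [0.79, -0.17, 0.073]]
side tub 0.65 [258. 160.  54.  43.] 1576 [0.75  0.253 0.026] [[0.674, 0.149, -0.004], [0.806, 0.352, 0.056]]
side tube_mid 0.96 [246. 224.  23.  54.] 795 [0.419 0.    0.033] [[0.35, -0.057, -0.004], [0.536, 0.097, 0.042]]
side tube_mid 0.81 [180. 156.  56.  16.] 540 [0.567 0.522 0.025] [[0.485, 0.448, 0.0], [0.654, 0.593, 0.04]]
side tube_mid 0.71 [370. 352. 109.  60.] 2164 [ 0.275 -0.489  0.035] [[0.241, -0.59, 0.009], [0.314, -0.382, 0.043]]
side tube_mid 0.63 [258. 161.  56.  40.] 1614 [0.749 0.254 0.025] [[0.674, 0.149, -0.005], [0.807, 0.354, 0.056]]
```

View pics/scene0.png

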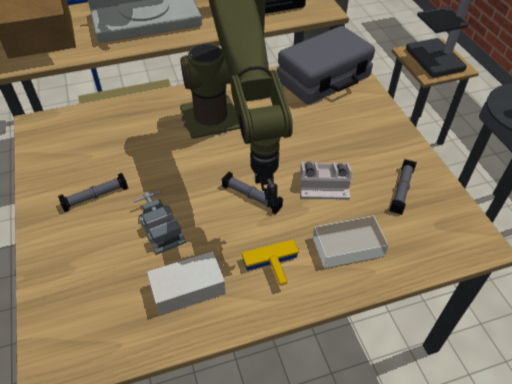

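View pics/side0.png

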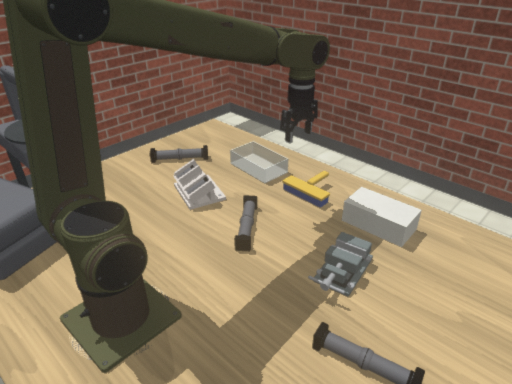

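Three tube look-alikes are in the scene picture: (254,193) at 0.45 m from the base, (92,195) at 0.57 m and (403,186) at 0.79 m. The middle one, (254,193), is nearest. I'll confirm it in a crop that also shows the rack.

Run:
```python
from h import *
p=r.camera("wrist"); save("w0.png",p["img"]); print(p["vertical_fov"],np.linalg.inv(p["extrinsics"])[:3].round(3).tolist())
for l in ["tube","rack"]:
    for d in r.trace(p,l):
        q=mask_pts(p,d["pixels"]); print(l,round(d["confidence"],2),np.round(d["extent"]),np.percentile(q,[2,50,98],axis=0).round(3).tolist())
a=np.load("scene0.npz");b=np.load("side0.npz")
c1=cv2.resize(a["img"][140:220,210:370],(800,400),interpolation=cv2.INTER_CUBIC)[:, :800]
c2=cv2.resize(b["img"][150:250,165:265],(400,400),interpolation=cv2.INTER_CUBIC)
save("crop0.png",cv2.resize(np.hstack([c1,c2]),(800,267)))
save("crop0.png",np.vstack([cv2.resize(c1,(600,300)),np.hstack([cv2.resize(c2,(300,300)),cv2.resize(p["img"],(300,300))])]))
for P in (r.camera("scene"),r.camera("side")):
    for d in r.trace(P,"tube"):
        q=mask_pts(P,d["pixels"]); q=q[q[:,2]>.02]
        (c,s,an)=cv2.minAreaRect(q[:,:2].astype(np.float32)); m=q[:,:2].mean(0)
        w=np.linalg.svd(q[:,:2]-m,full_matrices=0)[2][0]
        print(np.round(c,3),np.round(s,3),an,"pca yaw",np.degrees(np.arctan2(w[1],w[0])))
```

```text
71.35576381788435 [[1.0, 0.001, -0.0, 0.65], [-0.001, 0.964, 0.265, 0.066], [0.0, -0.265, 0.964, 0.374]]
tube 0.93 [104. 147. 161. 138.] [[0.363, -0.049, 0.01], [0.46, 0.031, 0.039], [0.546, 0.105, 0.046]]
rack 0.76 [123.  10.  49.  14.] [[0.468, 0.187, 0.001], [0.5, 0.196, 0.012], [0.515, 0.202, 0.014]]
[0.45  0.027] [0.229 0.048] 37.955257415771484 pca yaw 38.35742982501957
[0.583 0.533] [0.045 0.228] 50.28488540649414 pca yaw -39.591298900747816
[ 0.283 -0.483] [0.052 0.224] 11.145264625549316 pca yaw 100.76303213922766
[0.577 0.526] [0.04  0.221] 49.53601837158203 pca yaw 138.98330022492962
[0.446 0.024] [0.224 0.045] 38.32618713378906 pca yaw -141.70344732371277
[ 0.283 -0.486] [0.046 0.223] 11.951704978942871 pca yaw -77.92143931894958
```

View pics/crop0.png

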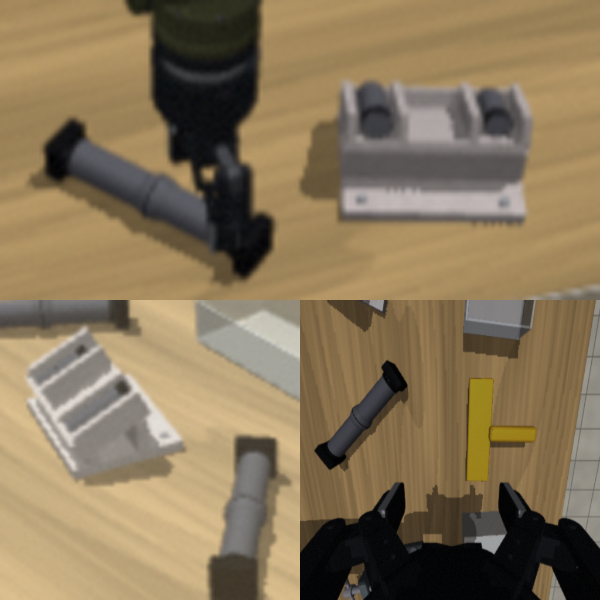

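The crop confirms it: the collared tube at scene (254,193) is the target, at about (0.448, 0.026) with yaw about 38°. The rack has an empty middle stall and its high end faces the scene camera. I'll go over the rack with the wrist camera first, then to the tube.

Emit:
play_rows(
  deltas=[
    [[-19,-25,-8],0,0],
    [[-19,-25,-8],0,0],
    [[-19,-25,-8],0,0],
    [[-19,-25,-8],0,0],
    [[-19,-25,-8],0,0],
    [[-19,-25,-8],0,0],
    [[-19,-25,-8],0,0],
    [[-19,-25,-8],0,0],
    [[0,0,0],0,0],
  ],
)

```text
clock: 1.9
eef_pos: [0.4479, -0.1546, 0.2778]
tcp_rot: [[0.004, 1.0, 0.003], [1.0, -0.004, -0.003], [-0.003, 0.003, -1.0]]
contact_force: [0.3, -0.7, 0.4]
grip_width: 0.0852
grasp_force: 0.0
```

Run:
```python
from h import *
p=r.camera("wrist"); o=r.get_obs(); print(o["clock"],np.round(o["eef_pos"],4),np.round(o["tcp_rot"],3).tolist(),o["grip_width"])
np.savez("w1.npz",**p); save("w1.png",p["img"])
for d in r.trace(p,"rack"):
    q=mask_pts(p,d["pixels"]); np.save("rackq.npy",q); print(round(d["confidence"],2),np.round(d["extent"]),np.percentile(q,[1,50,99],axis=0).round(3).tolist())
    c,s,a=cv2.minAreaRect(q[:,:2].astype(np.float32)); print(c,s,a)
```

```text
1.95 [ 0.4492 -0.1535  0.277 ] [[0.003, 1.0, 0.003], [1.0, -0.003, -0.002], [-0.002, 0.003, -1.0]] 0.0848420295396211
```

View pics/w1.png

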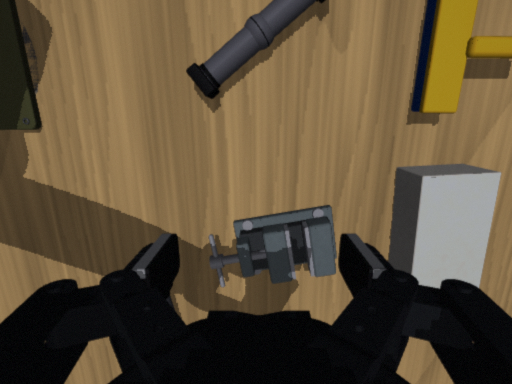

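The wrist view shows the vise at (285,245): tool x is along world +y, and I had it along +x. The target tube is at the top, (260,30). Now over the rack.

Emit:
play_rows(
  deltas=[
    [[39,5,0],0,0],
    [[39,5,0],0,0],
    [[39,5,0],0,0],
    [[39,5,0],0,0],
    [[39,5,0],0,0],
    [[39,5,0],0,0],
    [[39,5,0],0,0],
    [[39,5,0],0,0],
    [[39,5,0],0,0],
    [[39,5,0],0,0],
    [[0,0,0],0,0],
    [[0,0,0],0,0],
  ],
)

```text
clock: 3.0
eef_pos: [0.4994, 0.2409, 0.2739]
tcp_rot: [[-0.005, 1.0, -0.002], [1.0, 0.005, -0.001], [-0.001, -0.002, -1.0]]
contact_force: [-0.2, 0.0, -1.6]
grip_width: 0.0851
grasp_force: 0.0
```

Run:
```python
from h import *
p=r.camera("wrist"); o=r.get_obs(); print(o["clock"],np.round(o["eef_pos"],4),o["joint_pos"])
np.savez("w2.npz",**p); save("w2.png",p["img"])
for d in r.trace(p,"rack"):
    q=mask_pts(p,d["pixels"]); np.save("rackq.npy",q); print(round(d["confidence"],2),np.round(d["extent"]),np.percentile(q,[1,50,99],axis=0).round(3).tolist())
    c,s,a=cv2.minAreaRect(q[:,:2].astype(np.float32)); print(c,s,a)
```

```text
3.05 [0.4995 0.2395 0.2741] [ 3.50277858e-01 -1.19376242e-01  1.78908041e+00 -1.27045345e-04
  1.47401322e+00  3.47240359e-01]
0.65 [243. 130. 118. 137.] [[0.4, 0.199, 0.011], [0.474, 0.292, 0.054], [0.552, 0.374, 0.088]]
(0.47140297293663025, 0.2850048243999481) (0.16989299654960632, 0.14171499013900757) 70.3818359375
```

View pics/w2.png

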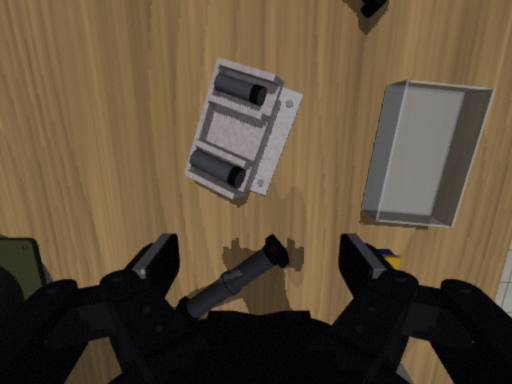

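The rack shows at (240,130), with its low (stop) end on the left, its high end down-right and the middle stall empty. I'll fit the floor and walls from this depth picture.

```bash
cat > rk.py <<'E'
from h import *
p=dict(np.load("w2.npz")); q=np.load("rackq.npy"); c0=np.array([.4714,.285])
def prof(v,z,lo,hi,st):
    return [(round(a*1000),int(m.sum()),round(float(np.median(z[m]))*1000,1)) for a in np.arange(lo,hi,st) if (m:=(v>=a)&(v<a+st)).sum()>3]
for it in range(1):
    psi=np.radians(-19.6); ex=np.array([np.cos(psi),np.sin(psi)]); ey=np.array([-ex[1],ex[0]])
    X=(q[:,:2]-c0)@ex; Y=(q[:,:2]-c0)@ey; Z=q[:,2]
    m=(abs(Y)<.02)&(X>-.05)&(X<0)&(Z>.02)&(Z<.08)
    A=np.c_[X[m],Y[m],np.ones(m.sum())]; k=np.linalg.lstsq(A,Z[m],rcond=None)[0]; print("floor",m.sum(),k,np.degrees(np.arctan(k[0])),"res",np.std(A@k-Z[m]))
    print("along X at |Y|<15",prof(X[abs(Y)<.015],Z[abs(Y)<.015],-.1,.1,.004))
    h=Z-np.c_[X,Y,np.ones(len(X))]@k
    for a,b in ((-.05,-.03),(-.03,-.01),(-.01,.01)):
        mm=(X>a)&(X<b); print("across",a,prof(Y[mm],h[mm],-.1,.1,.003))
E
python3 rk.py
```

```text
floor 966 [ 0.41261048 -0.00168214  0.05099198] 22.421556629579456 res 0.0017443185605004728
along X at |Y|<15 [(-72, 9, -0.1), (-64, 13, 43.6), (-60, 58, 44.4), (-56, 68, 45.4), (-52, 79, 38.3), (-48, 65, 31.4), (-44, 54, 32.3), (-40, 55, 34.0), (-36, 56, 36.1), (-32, 53, 37.8), (-28, 57, 39.8), (-24, 54, 41.5), (-20, 57, 43.3), (-16, 60, 45.3), (-12, 56, 47.3), (-8, 58, 49.3), (-4, 62, 50.9), (0, 61, 52.9), (4, 61, 54.5), (8, 61, 56.7), (12, 62, 58.5), (16, 62, 60.2), (20, 64, 62.0), (24, 64, 64.2), (28, 66, 65.5), (32, 32, 61.5), (36, 50, 12.5), (40, 47, 12.4), (44, 50, 12.5), (48, 50, 12.5), (52, 50, 12.4), (56, 47, 12.3), (60, 51, 12.3), (64, 49, 12.5), (68, 8, 12.4)]
across -0.05 [(-82, 20, 27.3), (-79, 28, 27.2), (-76, 89, 18.1), (-73, 15, 0.2), (-67, 14, 21.3), (-64, 19, 24.9), (-61, 23, 26.3), (-58, 24, 27.7), (-55, 30, 27.7), (-52, 29, 27.8), (-49, 33, 26.0), (-46, 36, 23.4), (-43, 63, 14.4), (-40, 6, 0.1), (-37, 4, 27.2), (-34, 27, 27.2), (-31, 28, 27.2), (-28, 70, 14.8), (-25, 27, -1.0), (-22, 30, -0.8), (-19, 29, -1.3), (-16, 27, -0.7), (-13, 28, -0.6), (-10, 30, -1.0), 
[... 1554 characters left out ...]
 34, 28.7), (-46, 39, 26.4), (-43, 74, 17.5), (-40, 5, 1.8), (-37, 4, 28.9), (-34, 32, 29.3), (-31, 34, 29.6), (-28, 77, 18.0), (-25, 27, 1.0), (-22, 30, 0.9), (-19, 30, 0.6), (-16, 28, 0.7), (-13, 30, 0.5), (-10, 29, 0.9), (-7, 32, 0.9), (-4, 29, 1.0), (-1, 29, 1.2), (2, 31, 1.0), (5, 29, 0.8), (8, 31, 1.1), (11, 31, 0.8), (14, 31, 0.9), (17, 31, 1.1), (20, 31, 0.6), (23, 31, 0.6), (26, 32, 1.3), (29, 35, 29.3), (32, 37, 29.7), (35, 37, 29.6), (38, 29, 1.0), (41, 32, 0.8), (44, 44, 13.2), (47, 38, 22.1), (50, 41, 25.0), (53, 38, 26.0), (56, 40, 26.6), (59, 37, 26.1), (62, 37, 24.9), (65, 33, 21.7), (68, 11, 16.9), (71, 35, 1.2), (74, 84, 6.4), (77, 42, 29.9), (80, 42, 29.7), (83, 24, 29.8)]
```

The rack fit agrees with the description: slope 25.1°, floor edge at z 66.5 mm, trough 56 mm wide, yaw −19.6°. The seat point is at about (0.519, 0.269, 0.094). Now over the tube.

Emit:
play_rows(
  deltas=[
    [[-36,-8,12],0,0],
    [[-36,-9,12],0,0],
    [[-36,-8,12],0,0],
    [[-36,-9,12],0,0],
    [[-35,-8,12],0,0],
    [[-35,-9,12],0,0],
    [[0,0,0],0.12,0],
    [[0,0,0],0.12,0],
    [[0,0,0],0.12,0],
    [[0,0,0],0.12,0],
    [[0,0,0],0.12,0],
    [[0,0,0],0.12,0],
  ],
)

```text
clock: 4.1
eef_pos: [0.4486, 0.0228, 0.2033]
tcp_rot: [[0.666, 0.746, 0.0], [0.746, -0.666, -0.0], [0.0, 0.0, -1.0]]
contact_force: [0.8, -0.4, 0.7]
grip_width: 0.0853
grasp_force: 0.0
```

Emit:
play_rows(
  deltas=[
    [[0,0,0],0.1,0],
    [[0,0,0],0.085,0],
    [[0,0,0],0,0],
  ],
)

```text
clock: 4.35
eef_pos: [0.4487, 0.023, 0.2033]
tcp_rot: [[0.788, 0.615, 0.0], [0.615, -0.788, -0.0], [0.0, 0.0, -1.0]]
contact_force: [0.6, -0.2, -0.2]
grip_width: 0.0857
grasp_force: 0.0
```

Run:
```python
from h import *
p=r.camera("wrist"); o=r.get_obs(); t=o["eef_pos"];R=o["tcp_rot"]; print(o["clock"],np.round(t,4),np.degrees(np.arctan2(R[1,0],R[0,0])),R[:,2].round(3))
for d in r.trace(p,"tube"):
    q=mask_pts(p,d["pixels"]); q=q[(q[:,2]>.015)&(np.linalg.norm(q[:,:2]-[.448,.026],axis=1)<.14)]
    if len(q)<200: continue
    c,s,a=cv2.minAreaRect(q[:,:2].astype(np.float32)); w=np.linalg.svd(q[:,:2]-q[:,:2].mean(0),full_matrices=0)[2][0]
    w=w*np.sign(w[0]); Q=(q-[*c,0]); L=Q[:,:2]@w
    print(round(d["confidence"],2),d["extent"],np.round(c,4),np.round(s,3),np.degrees(np.arctan2(w[1],w[0])))
    cc=np.array([[x,np.percentile(q[(L>=x)&(L<x+.004)][:,2],95)] for x in np.arange(-.04,.04,.004)]); print((cc*1000).round(1).tolist())
    print("end caps",np.percentile(L,[.5,99.5]), "tool-frame offset mm",((np.array([*c,t[2]])-t)@R*1000).round(1))
save("w3.png",p["img"])
```

```text
4.4 [0.4487 0.0231 0.2033] 38.1461663412865 [ 0. -0. -1.]
0.59 [254.5, 164.8, 37.8, 181.7] [0.45  0.028] [0.222 0.044] 38.2681843348454
[[-40.0, 41.6], [-36.0, 41.4], [-32.0, 41.5], [-28.0, 41.1], [-24.0, 41.5], [-20.0, 41.5], [-16.0, 41.2], [-12.0, 42.9], [-8.0, 44.5], [-4.0, 45.2], [-0.0, 45.0], [4.0, 44.2], [8.0, 42.8], [12.0, 41.0], [16.0, 40.8], [20.0, 41.6], [24.0, 41.1], [28.0, 41.1], [32.0, 41.4], [36.0, 41.5]]
end caps [-0.1092038   0.11049748] tool-frame offset mm [ 4. -3. -0.]
```

View pics/w3.png

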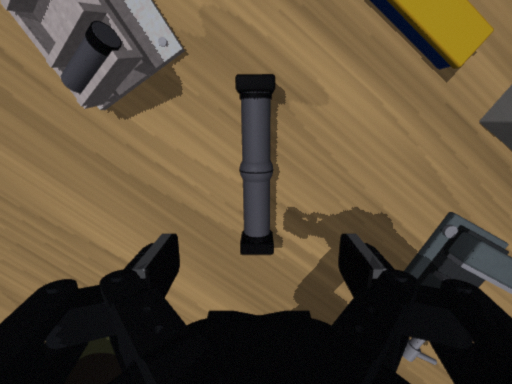

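The target is confirmed: the collared tube at (256,165), with the collar's depth peak at its centre (45 mm high). Descend with the small offset.

Emit:
play_rows(
  deltas=[
    [[3,-3,30],0,0],
    [[0,0,35],0,0],
    [[0,0,35],0,0],
    [[0,0,35],0,0],
    [[0,0,30],0,0],
    [[0,0,20],0,0],
    [[0,0,15],0,0],
    [[0,0,0],0,0],
    [[0,0,0],0,0.3],
  ],
  force=50,
)

```text
clock: 5.2
eef_pos: [0.4488, 0.028, 0.0028]
tcp_rot: [[0.786, 0.618, -0.002], [0.618, -0.786, 0.0], [-0.001, -0.001, -1.0]]
contact_force: [0.4, -0.4, 0.4]
grip_width: 0.0753
grasp_force: 0.0
```

Emit:
play_rows(
  deltas=[
    [[0,0,0],0,1],
    [[0,0,0],0,1],
    [[0,0,0],0,1],
    [[0,0,0],0,1],
    [[0,0,0],0,1],
    [[0,0,0],0,1],
  ],
  force=50,
)

```text
clock: 5.7
eef_pos: [0.4506, 0.0285, 0.0057]
tcp_rot: [[0.786, 0.618, 0.002], [0.618, -0.786, 0.001], [0.002, 0.0, -1.0]]
contact_force: [-3.0, 1.5, 9.1]
grip_width: 0.0387
grasp_force: 48.9
```

The fingers closed to 39 mm, so the pads sit above the collar's equator. I'll open, go a bit deeper and grip again.

Emit:
play_rows(
  deltas=[
    [[0,0,0],0,0.3],
    [[0,0,0],0,0.3],
    [[0,0,0],0,0.3],
    [[0,0,2],0,0.3],
    [[0,0,3],0,0.3],
    [[0,0,0],0,0.3],
  ],
)

```text
clock: 6.2
eef_pos: [0.4489, 0.0282, -0.0025]
tcp_rot: [[0.786, 0.618, -0.001], [0.618, -0.786, 0.0], [-0.001, -0.001, -1.0]]
contact_force: [-1.8, 0.4, -0.2]
grip_width: 0.0597
grasp_force: 0.0
```

Emit:
play_rows(
  deltas=[
    [[0,0,0],0,1],
    [[0,0,0],0,1],
    [[0,0,0],0,1],
    [[0,0,0],0,1],
    [[0,0,0],0,1],
    [[0,0,0],0,1],
  ],
  force=50,
)

```text
clock: 6.7
eef_pos: [0.4497, 0.0279, -0.0014]
tcp_rot: [[0.786, 0.618, 0.0], [0.618, -0.786, -0.001], [-0.0, 0.001, -1.0]]
contact_force: [-1.6, -3.3, 4.7]
grip_width: 0.041
grasp_force: 50.6
```

Run:
```python
from h import *
o=r.get_obs(); t=o["eef_pos"];R=o["tcp_rot"]; p=r.camera("wrist")
print(p["extrinsics"].round(3).tolist())
for d in r.trace(p,"tube")[:2]:
    q=mask_pts(p,d["pixels"]); T=(q-t)@R; print(d["confidence"],d["extent"],np.percentile(T,[1,50,99],axis=0).round(3).tolist())
save("w4.png",p["img"])
```

```text
[[0.617, -0.787, 0.001, -0.256], [0.759, 0.595, -0.265, -0.379], [0.208, 0.165, 0.964, -0.271], [0.0, 0.0, 0.0, 1.0]]
0.62 [258.0, 157.9, 116.2, 315.8] [[-0.033, -0.021, -0.048], [0.06, 0.0, -0.041], [0.109, 0.021, -0.027]]
```

View pics/w4.png

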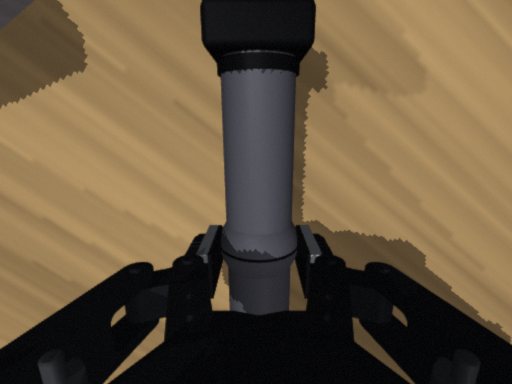

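The collar, at about (260,240), sits between the pads. Trial lift.

Emit:
play_rows(
  deltas=[
    [[0,0,-8],0,1],
    [[0,0,-12],0,1],
    [[0,0,-15],0,1],
    [[0,0,-15],0,1],
    [[0,0,0],0,1],
    [[0,0,0],0,1],
  ],
)

```text
clock: 7.3
eef_pos: [0.4491, 0.0283, 0.048]
tcp_rot: [[0.786, 0.618, -0.0], [0.618, -0.786, -0.0], [-0.0, -0.0, -1.0]]
contact_force: [-1.8, -2.2, -3.6]
grip_width: 0.0402
grasp_force: 51.3
```

```bash
cat > tilt.py <<'E'
from h import *
import sys
o=r.get_obs(); t=o["eef_pos"];R=o["tcp_rot"]; print(o["clock"],t.round(4),o["contact_force"].round(1),o["ft_torque"].round(2),o["grip_width"])
for n in sys.argv[1:]:
    p=r.camera(n); np.savez("last_%s.npz"%n,**p)
    for d in r.trace(p,"tube"):
        q=mask_pts(p,d["pixels"]); q=q[np.linalg.norm(q[:,:2]-t[:2],axis=1)<.14]
        if len(q)<100: continue
        T=(q-t)@R; print(n,round(d["confidence"],2),np.round(d["extent"]),len(q))
        print([(round(a*1000),int(m.sum()),(np.median(T[m][:,1:],axis=0)*1000).round().tolist()) for a in np.arange(-.12,.12,.02) if (m:=(T[:,0]>=a)&(T[:,0]<a+.02)).sum()>5])
E
python3 tilt.py wrist side scene
```

```text
7.3 [0.4491 0.0283 0.048 ] [-1.8 -2.2 -3.6] [-0.43  0.17 -0.12] 0.040240249478843956
wrist 0.84 [258. 185.  76. 266.] 16743
[(-40, 1150, [0.0, -47.0]), (-20, 2701, [1.0, -42.0]), (0, 3032, [0.0, -33.0]), (20, 2351, [0.0, -21.0]), (40, 2173, [0.0, -11.0]), (60, 2139, [0.0, -1.0]), (80, 2772, [-0.0, 3.0]), (100, 424, [-0.0, 6.0])]
side 0.75 [242. 212.  23.  26.] 415
[(-120, 232, [1.0, -62.0]), (-100, 48, [3.0, -81.0]), (-60, 8, [3.0, -54.0]), (-40, 18, [10.0, -43.0]), (-20, 46, [10.0, -33.0]), (20, 10, [9.0, -13.0]), (40, 9, [5.0, -6.0]), (60, 14, [3.0, 5.0]), (80, 27, [-9.0, 8.0])]
scene 0.93 [251. 184.  59.  60.] 636
[(-120, 14, [21.0, -58.0]), (-100, 109, [11.0, -83.0]), (-80, 67, [9.0, -68.0]), (-60, 39, [4.0, -61.0]), (-20, 7, [-16.0, -36.0]), (0, 74, [5.0, -31.0]), (20, 72, [7.0, -18.0]), (40, 74, [8.0, -8.0]), (60, 72, [6.0, -0.0]), (80, 91, [9.0, 4.0]), (100, 15, [0.0, 5.0])]
```

The heavy end sinks at the tool's +x side, the end away from the robot. Lifting further while turning −2.13 rad in all, so the heavy end points down the slope (160°).

Emit:
play_rows(
  deltas=[
    [[0,0,-20],0,1],
    [[0,0,-25],0,1],
    [[0,0,-30],0,1],
    [[0,0,-30],0,1],
    [[0,0,-25],0,1],
    [[0,0,-20],0,1],
    [[0,0,0],-0.06,1],
    [[0,0,0],-0.1,1],
    [[0,0,0],-0.12,1],
    [[0,0,0],-0.12,1],
    [[0,0,0],-0.12,1],
    [[0,0,0],-0.12,1],
  ],
)

```text
clock: 8.6
eef_pos: [0.4503, 0.0286, 0.1992]
tcp_rot: [[0.256, 0.967, 0.002], [0.967, -0.256, 0.001], [0.002, 0.002, -1.0]]
contact_force: [0.3, -1.3, -0.8]
grip_width: 0.0003
grasp_force: 0.0
```

Emit:
play_rows(
  deltas=[
    [[0,0,0],-0.12,1],
    [[0,0,0],-0.12,1],
    [[0,0,0],-0.12,1],
    [[0,0,0],-0.12,1],
    [[0,0,0],-0.12,1],
    [[0,0,0],-0.12,1],
    [[0,0,0],-0.12,1],
    [[0,0,0],-0.12,1],
    [[0,0,0],-0.12,1],
    [[0,0,0],-0.12,1],
    [[0,0,0],-0.12,1],
    [[0,0,0],-0.1,1],
  ],
)

```text
clock: 9.6
eef_pos: [0.4503, 0.0286, 0.1992]
tcp_rot: [[-0.917, 0.399, 0.002], [0.399, 0.917, 0.001], [-0.002, 0.002, -1.0]]
contact_force: [0.5, 0.4, 0.2]
grip_width: -0.0002
grasp_force: 0.0
```

```bash
python3 tilt.py wrist side; python3 -c "
from h import *
R=r.get_obs()['tcp_rot'];print(np.degrees(np.arctan2(R[1,0],R[0,0])))
a=dict(np.load('last_wrist.npz'));b=dict(np.load('last_side.npz'))
save('v5.png',np.hstack([cv2.resize(a['img'],(400,300)),cv2.resize(b['img'][80:260,150:390],(400,300))]))"
```

```text
9.6 [0.4503 0.0286 0.1992] [0.5 0.4 0.2] [0.02 0.02 0.02] -0.0002017068326494656
wrist 0.77 [183. 133. 188. 119.] 3918
[(-20, 321, [-5.0, 155.0]), (0, 910, [-16.0, 159.0]), (20, 1156, [-50.0, 160.0]), (40, 1069, [-87.0, 159.0]), (60, 460, [-106.0, 163.0])]
side 0.92 [242. 246.  21.  62.] 491
[(-20, 63, [-13.0, 165.0]), (0, 118, [-22.0, 164.0]), (20, 143, [-59.0, 165.0]), (40, 117, [-101.0, 164.0]), (60, 50, [-100.0, 169.0])]
156.03817482558588
```

View pics/v5.png

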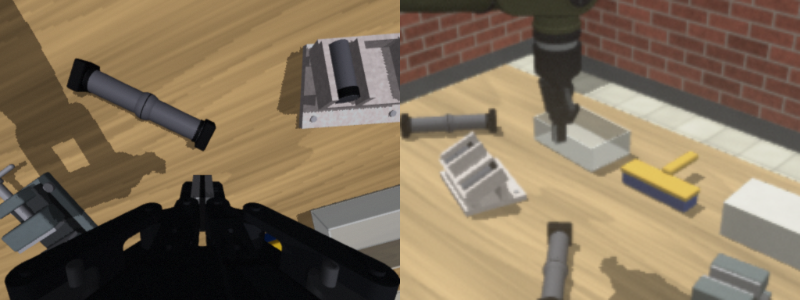

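The tube slipped out during the lift and lies on the bench again at about (0.41, −0.01), image (145,105). Nothing else moved. I'll measure it again, and grip deeper and harder this time.

```bash
cat > mt.py <<'E'
from h import *
o=r.get_obs(); t=o["eef_pos"];R=o["tcp_rot"]
p=r.camera("wrist"); np.savez("last_wrist.npz",**p)
for d in r.trace(p,"tube"):
    q=mask_pts(p,d["pixels"]); q=q[(q[:,2]>.015)&(q[:,2]<.06)]
    if len(q)<200: continue
    w=np.linalg.svd(q[:,:2]-q[:,:2].mean(0),full_matrices=0)[2][0]; w*=np.sign(w[0]); n=np.array([-w[1],w[0]])
    lo,hi=(np.percentile(q[:,:2]@v,[.3,99.7]) for v in (w,n)) if 0 else (None,None)
    L=q[:,:2]@w; N=q[:,:2]@n; l0,l1=np.percentile(L,[.2,99.8]); n0,n1=np.percentile(N,[.2,99.8]); c=w*(l0+l1)/2+n*(n0+n1)/2
    a=L-c@w; b=abs(a)<.03
    hh=[(round(x*1000+1.5),round(float(np.percentile(q[(a>=x)&(a<x+.003)][:,2],95))*1000,1)) for x in np.arange(-.0225,.0225,.003)]
    print(round(d["confidence"],2),"c",c.round(4),"len",round(l1-l0,3),"wid",round(n1-n0,3),"yaw",np.degrees(np.arctan2(w[1],w[0])).round(2),hh)
    print("tool xy offset mm",((np.array([*c,t[2]])-t)@R*1000).round(1),"tool yaw",np.degrees(np.arctan2(R[1,0],R[0,0])).round(2),t.round(4),o["clock"])
E
python3 mt.py
```

```text
0.85 c [ 0.3729 -0.0342] len 0.222 wid 0.044 yaw 40.57 [(-21, 41.1), (-18, 41.0), (-15, 41.3), (-12, 42.1), (-9, 43.1), (-6, 44.8), (-3, 45.2), (0, 45.3), (3, 45.0), (6, 44.2), (9, 42.9), (12, 41.3), (15, 41.2), (18, 41.2), (21, 41.2)]
tool xy offset mm [ 45.  -88.5  -0.1] tool yaw 156.04 [0.45   0.0284 0.1988] 9.8
```

Emit:
play_rows(
  deltas=[
    [[15,-29,0],0,0],
    [[15,-30,0],0,0],
    [[15,-29,0],0,0],
    [[0,0,0],0.12,0],
    [[0,0,0],0.12,0],
    [[0,0,0],0.12,0],
    [[0,0,0],0.12,0],
    [[0,0,0],0.12,0],
    [[0,0,0],0.12,0],
    [[0,0,0],0.12,0],
    [[0,0,0],0.12,0],
    [[0,0,0],0.12,0],
  ],
)

```text
clock: 10.9
eef_pos: [0.3729, -0.0341, 0.1984]
tcp_rot: [[-0.068, 0.998, 0.0], [0.998, 0.068, 0.0], [0.0, 0.0, -1.0]]
contact_force: [0.3, 0.2, 0.0]
grip_width: 0.0854
grasp_force: 0.0
```

Emit:
play_rows(
  deltas=[
    [[0,0,20],0.12,0],
    [[0,0,20],0.12,0],
    [[0,0,20],0.12,0],
    [[0,0,10],0.12,0],
    [[0,0,0],0.12,0],
    [[0,0,0],0.12,0],
    [[0,0,0],0.12,0],
    [[0,0,0],0.094,0],
    [[0,0,0],0,0],
  ],
)

```text
clock: 11.65
eef_pos: [0.3729, -0.0341, 0.1284]
tcp_rot: [[0.759, 0.651, 0.0], [0.651, -0.759, 0.0], [0.0, 0.0, -1.0]]
contact_force: [-0.1, -0.1, -0.7]
grip_width: 0.0856
grasp_force: 0.0
```

```bash
python3 mt.py
```

```text
0.66 c [ 0.3727 -0.0349] len 0.222 wid 0.044 yaw 40.48 [(-21, 41.1), (-18, 41.2), (-15, 41.1), (-12, 41.3), (-9, 43.3), (-6, 44.3), (-3, 44.6), (0, 44.9), (3, 44.9), (6, 44.1), (9, 43.2), (12, 41.8), (15, 41.4), (18, 41.2), (21, 40.9)]
tool xy offset mm [-0.7  0.5 -0. ] tool yaw 40.64 [ 0.3729 -0.0341  0.1284] 11.65
```

Aligned to within 1 mm. I'll descend deeper (TCP about −3.5 mm) and close with 90 N.

Emit:
play_rows(
  deltas=[
    [[0,0,25],0,0],
    [[0,0,30],0,0],
    [[0,0,30],0,0],
    [[0,0,22],0,0],
    [[0,0,15],0,0.3],
    [[0,0,6],0,0.3],
    [[0,0,4],0,0.3],
    [[0,0,0],0,0.3],
    [[0,0,0],0,0.3],
  ],
)

```text
clock: 12.5
eef_pos: [0.3737, -0.0343, -0.0027]
tcp_rot: [[0.757, 0.654, 0.002], [0.654, -0.757, -0.0], [0.001, 0.001, -1.0]]
contact_force: [-0.9, -0.3, 0.4]
grip_width: 0.0599
grasp_force: 0.0
```

Emit:
play_rows(
  deltas=[
    [[0,0,0],0,1],
    [[0,0,0],0,1],
    [[0,0,0],0,1],
    [[0,0,0],0,1],
    [[0,0,0],0,1],
  ],
  force=90,
)

```text
clock: 12.92
eef_pos: [0.3738, -0.0341, -0.0016]
tcp_rot: [[0.757, 0.653, 0.001], [0.653, -0.757, 0.0], [0.001, 0.001, -1.0]]
contact_force: [-4.1, 3.1, 9.3]
grip_width: 0.0393
grasp_force: 89.4
```

Still slightly high by the force sign. I'll open and go 3 mm deeper.

Emit:
play_rows(
  deltas=[
    [[0,0,0],0,0.3],
    [[0,0,0],0,0.3],
    [[0,0,2],0,0.3],
    [[0,0,1],0,0.3],
    [[0,0,0],0,0.3],
  ],
)

```text
clock: 13.33
eef_pos: [0.3725, -0.0341, -0.007]
tcp_rot: [[0.757, 0.653, -0.001], [0.653, -0.757, 0.0], [-0.0, -0.0, -1.0]]
contact_force: [0.2, -0.5, -0.4]
grip_width: 0.0594
grasp_force: 0.0
```

Emit:
play_rows(
  deltas=[
    [[0,0,0],0,1],
    [[0,0,0],0,1],
    [[0,0,0],0,1],
    [[0,0,0],0,1],
    [[0,0,0],0,1],
  ],
  force=90,
)

```text
clock: 13.75
eef_pos: [0.3731, -0.0345, -0.0059]
tcp_rot: [[0.757, 0.653, 0.0], [0.653, -0.757, -0.001], [-0.001, 0.001, -1.0]]
contact_force: [-2.5, -0.4, 6.8]
grip_width: 0.0403
grasp_force: 89.9
```

Emit:
play_rows(
  deltas=[
    [[0,0,0],0,0.4],
    [[0,0,0],0,0.4],
    [[0,0,2],0,0.4],
    [[0,0,1],0,0.4],
    [[0,0,0],0,0.4],
  ],
)

```text
clock: 14.17
eef_pos: [0.3724, -0.034, -0.0102]
tcp_rot: [[0.757, 0.653, -0.001], [0.653, -0.757, 0.0], [-0.001, -0.001, -1.0]]
contact_force: [-0.1, -0.4, 0.0]
grip_width: 0.0512
grasp_force: 0.0
```

Emit:
play_rows(
  deltas=[
    [[0,0,0],0,1],
    [[0,0,0],0,1],
    [[0,0,0],0,1],
    [[0,0,0],0,1],
    [[0,0,0],0,1],
  ],
  force=90,
)

```text
clock: 14.58
eef_pos: [0.3729, -0.0344, -0.0092]
tcp_rot: [[0.757, 0.653, -0.0], [0.653, -0.757, -0.001], [-0.001, 0.0, -1.0]]
contact_force: [-3.5, -1.0, 4.8]
grip_width: 0.0403
grasp_force: 89.9
```

The width has levelled off, so the pads span the equator. Trial lift.

Emit:
play_rows(
  deltas=[
    [[0,0,-6],0,1],
    [[0,0,-10],0,1],
    [[0,0,-12],0,1],
    [[0,0,-12],0,1],
    [[0,0,-15],0,1],
    [[0,0,-15],0,1],
    [[0,0,-15],0,1],
    [[0,0,-15],0,1],
    [[0,0,-10],0,1],
    [[0,0,0],0,1],
  ],
)

```text
clock: 15.42
eef_pos: [0.3733, -0.0343, 0.1015]
tcp_rot: [[0.757, 0.653, 0.002], [0.653, -0.757, -0.001], [0.001, 0.002, -1.0]]
contact_force: [1.3, 0.3, -6.2]
grip_width: 0.0403
grasp_force: 91.9
```

```bash
python3 tilt.py wrist
```

```text
15.4167 [ 0.3733 -0.0343  0.1015] [ 1.3  0.3 -6.2] [-0.26  0.2  -0.05] 0.04034881154373384
wrist 0.63 [260. 158. 119. 316.] 25346
[(-120, 23, [-37.0, 101.0]), (-100, 16, [-37.0, 101.0]), (-40, 924, [0.0, -48.0]), (-20, 2197, [0.0, -50.0]), (0, 3403, [0.0, -48.0]), (20, 2967, [1.0, -46.0]), (40, 3286, [0.0, -45.0]), (60, 3692, [1.0, -44.0]), (80, 5609, [0.0, -45.0]), (100, 3176, [1.0, -49.0])]
```

It's held firmly now (6.2 N, collar centred), but friction stops it turning. I'll ease the grip until it tips.

Emit:
play_rows(
  deltas=[
    [[0,0,0],0,1],
    [[0,0,0],0,1],
    [[0,0,0],0,1],
  ],
  force=65,
)

```text
clock: 15.77
eef_pos: [0.3719, -0.034, 0.0991]
tcp_rot: [[0.757, 0.653, -0.002], [0.653, -0.757, 0.001], [-0.001, -0.002, -1.0]]
contact_force: [-0.1, -0.5, -6.9]
grip_width: 0.0399
grasp_force: 91.8
```

```bash
python3 tilt.py wrist
```

```text
15.7667 [ 0.3719 -0.034   0.0991] [-0.1 -0.5 -6.9] [-0.25  0.31  0.02] 0.039914845996621755
```

Emit:
play_rows(
  deltas=[
    [[0,0,0],0,1],
    [[0,0,0],0,1],
    [[0,0,0],0,1],
  ],
  force=50,
)

```text
clock: 16.12
eef_pos: [0.3728, -0.0341, 0.1003]
tcp_rot: [[0.757, 0.653, -0.0], [0.653, -0.757, 0.0], [-0.0, -0.0, -1.0]]
contact_force: [0.2, 0.2, -7.6]
grip_width: 0.0403
grasp_force: 91.8
```

```bash
python3 tilt.py wrist
```

```text
16.1167 [ 0.3728 -0.0341  0.1003] [ 0.2  0.2 -7.6] [-0.24  0.3   0.04] 0.04025525867245809
wrist 0.8 [259. 157. 116. 315.] 24941
[(-40, 883, [1.0, -49.0]), (-20, 2191, [0.0, -50.0]), (0, 3352, [1.0, -48.0]), (20, 2954, [0.0, -46.0]), (40, 3246, [1.0, -45.0]), (60, 3627, [1.0, -44.0]), (80, 5483, [1.0, -45.0]), (100, 3200, [1.0, -48.0])]
```

The fingers don't back off on a lower force alone. I'll go low over the bench, relax the closure slightly, then close again at 50 N.

Emit:
play_rows(
  deltas=[
    [[0,0,20],0,1],
    [[0,0,25],0,1],
    [[0,0,20],0,1],
    [[0,0,14],0,1],
    [[0,0,0],0,1],
    [[0,0,0],0,0.52],
    [[0,0,0],0,0.52],
  ],
  force=50,
)

```text
clock: 16.8
eef_pos: [0.3742, -0.0344, 0.0227]
tcp_rot: [[0.757, 0.653, 0.003], [0.653, -0.757, -0.0], [0.002, 0.002, -1.0]]
contact_force: [1.5, -0.2, -6.7]
grip_width: 0.0416
grasp_force: 59.4
```

Emit:
play_rows(
  deltas=[
    [[0,0,0],0,0.51],
    [[0,0,0],0,0.51],
  ],
  force=50,
)

```text
clock: 16.97
eef_pos: [0.3747, -0.0343, 0.0233]
tcp_rot: [[0.757, 0.653, 0.004], [0.653, -0.757, -0.0], [0.003, 0.003, -1.0]]
contact_force: [0.5, 0.7, -5.6]
grip_width: 0.042
grasp_force: 36.3
```

Emit:
play_rows(
  deltas=[
    [[0,0,-6],0,0.51],
    [[0,0,-10],0,0.51],
    [[0,0,-12],0,0.51],
    [[0,0,-12],0,0.51],
    [[0,0,-10],0,0.51],
    [[0,0,0],0,0.51],
  ],
)

```text
clock: 17.47
eef_pos: [0.3745, -0.0348, 0.0749]
tcp_rot: [[0.757, 0.653, 0.004], [0.653, -0.757, -0.002], [0.002, 0.004, -1.0]]
contact_force: [-5.3, -2.0, 7.8]
grip_width: 0.042
grasp_force: 35.6
```

```bash
python3 tilt.py wrist
```

```text
17.4667 [ 0.3745 -0.0348  0.0749] [-5.3 -2.   7.8] [-0.32  1.14  0.01] 0.04196050933075941
wrist 0.7 [259. 212.  83. 210.] 13169
[(-20, 3636, [1.0, -57.0]), (0, 3939, [0.0, -40.0]), (20, 2345, [0.0, -7.0]), (40, 1823, [0.0, 24.0]), (60, 1420, [0.0, 37.0])]
```

The heavy end is down at tool +x, tilted about 58°, with its tip on the bench. I'll tighten slightly and lift clear.

Emit:
play_rows(
  deltas=[
    [[0,0,-10],0,0.515],
    [[0,0,-15],0,0.515],
    [[0,0,-15],0,0.515],
    [[0,0,-15],0,0.515],
    [[0,0,-15],0,0.515],
    [[0,0,-15],0,0.515],
    [[0,0,-10],0,0.515],
    [[0,0,0],0,0.515],
  ],
)

```text
clock: 18.23
eef_pos: [0.374, -0.0344, 0.1684]
tcp_rot: [[0.757, 0.653, 0.004], [0.653, -0.757, -0.001], [0.003, 0.003, -1.0]]
contact_force: [0.8, -0.1, -6.4]
grip_width: 0.0423
grasp_force: 33.5
```

```bash
python3 tilt.py wrist scene
```

```text
18.2333 [ 0.374  -0.0344  0.1684] [ 0.8 -0.1 -6.4] [-0.1  -0.01 -0.01] 0.042277163503626834
wrist 0.57 [259. 225.  79. 180.] 11068
[(-20, 3419, [1.0, -63.0]), (0, 4516, [1.0, -37.0]), (20, 2093, [0.0, 23.0]), (40, 1030, [0.0, 54.0])]
scene 0.79 [224. 144.  38.  64.] 497
[(-80, 17, [1.0, -123.0]), (-60, 51, [17.0, -125.0]), (-40, 42, [19.0, -122.0]), (-20, 6, [13.0, -23.0]), (0, 172, [10.0, -10.0]), (20, 140, [8.0, 38.0]), (40, 69, [0.0, 57.0])]
```

It holds at about 68°. Now turn the heavy end to point down the slope (−2.09 rad) while raising 60 mm.

Emit:
play_rows(
  deltas=[
    [[0,0,-5],-0.05,0.515],
    [[0,0,-10],-0.1,0.515],
    [[0,0,-10],-0.12,0.515],
    [[0,0,-10],-0.12,0.515],
    [[0,0,-10],-0.12,0.515],
    [[0,0,-10],-0.12,0.515],
    [[0,0,-5],-0.12,0.515],
    [[0,0,0],-0.12,0.515],
    [[0,0,0],-0.12,0.515],
    [[0,0,0],-0.12,0.515],
    [[0,0,0],-0.12,0.515],
    [[0,0,0],-0.12,0.515],
  ],
)

```text
clock: 19.43
eef_pos: [0.3722, -0.034, 0.2247]
tcp_rot: [[-0.477, 0.879, -0.002], [0.879, 0.477, 0.001], [0.002, -0.002, -1.0]]
contact_force: [0.1, -0.1, -7.6]
grip_width: 0.0418
grasp_force: 33.5
```

Emit:
play_rows(
  deltas=[
    [[0,0,0],-0.12,0.515],
    [[0,0,0],-0.12,0.515],
    [[0,0,0],-0.12,0.515],
    [[0,0,0],-0.12,0.515],
    [[0,0,0],-0.12,0.515],
    [[0,0,0],-0.11,0.515],
    [[0,0,0],-0.05,0.515],
    [[0,0,0],0,0.515],
  ],
)

```text
clock: 20.1
eef_pos: [0.3723, -0.034, 0.2248]
tcp_rot: [[-0.95, 0.314, -0.002], [0.314, 0.95, 0.001], [0.002, -0.0, -1.0]]
contact_force: [0.0, 0.2, -7.6]
grip_width: 0.0417
grasp_force: 33.4
```

```bash
cat > pose.py <<'E'
from h import *
o=r.get_obs(); t=o["eef_pos"];R=o["tcp_rot"]; print(o["clock"],t.round(4),"yaw",np.degrees(np.arctan2(R[1,0],R[0,0])).round(2),o["contact_force"].round(1),"w",o["grip_width"])
p=r.camera("wrist"); np.savez("last_wrist.npz",**p)
for d in r.trace(p,"tube")[:1]:
    T=(mask_pts(p,d["pixels"])-t)@R*1000
    T=T[(abs(T[:,1])<3)&(abs(T[:,0])<90)&(T[:,2]<110)]
    m=(T[:,2]>-15)&(T[:,2]<50)
    for _ in range(3):
        k=np.polyfit(T[m][:,2],T[m][:,0],1); m=m&(abs(np.polyval(k,T[:,2])-T[:,0])<2.5)
    th=90-np.degrees(np.arctan(k[0])); x0=k[1]; # line x=k0*z+x0 upper surface, axis 18 mm to -normal
    off=18/np.sin(np.radians(th)) # horizontal offset
    print("tilt",th.round(1),"n",m.sum(),"axis x=",k[0].round(3),"*z+",(x0-off).round(1),"-> z at x=0:",(-(x0-off)/k[0]).round(1))
    s=T[:,2]; print([(a,np.percentile(T[(s>=a)&(s<a+6)][:,0],95).round(1)) for a in range(-70,100,6) if ((s>=a)&(s<a+6)).sum()>5])
E
python3 pose.py
```

```text
20.1 [ 0.3723 -0.034   0.2248] yaw 161.72 [ 0.   0.2 -7.6] w 0.04172175796231911
tilt 68.2 n 519 axis x= 0.401 *z+ 4.1 -> z at x=0: -10.1
[(-70, np.float64(-1.5)), (-64, np.float64(0.9)), (-58, np.float64(3.3)), (-52, np.float64(5.8)), (-46, np.float64(11.3)), (-40, np.float64(14.4)), (-34, np.float64(15.6)), (-28, np.float64(15.5)), (-22, np.float64(17.2)), (-16, np.float64(19.5)), (-10, np.float64(22.1)), (-4, np.float64(24.2)), (2, np.float64(26.1)), (8, np.float64(29.0)), (14, np.float64(31.3)), (20, np.float64(33.6)), (26, np.float64(36.2)), (32, np.float64(38.3)), (38, np.float64(40.6)), (44, np.float64(44.5)), (50, np.float64(50.2)), (56, np.float64(53.0)), (62, np.float64(54.4))]
```

It hangs securely at 68°. The collar is 29 mm behind the TCP and 6 mm to its −x side. Crossing to above the stall at this height.

Emit:
play_rows(
  deltas=[
    [[1,15,0],0,0.515],
    [[2,30,0],0,0.515],
    [[2,35,0],0,0.515],
    [[2,35,0],0,0.515],
    [[2,35,0],0,0.515],
    [[2,35,0],0,0.515],
    [[2,35,0],0,0.515],
    [[2,35,0],0,0.515],
    [[2,35,0],0,0.515],
    [[1,28,0],0,0.515],
    [[1,17,0],0,0.515],
    [[0,0,0],0.023,0.515],
  ],
)

```text
clock: 21.2
eef_pos: [0.4603, 0.293, 0.2253]
tcp_rot: [[-0.942, 0.335, -0.001], [0.335, 0.942, 0.001], [0.001, 0.001, -1.0]]
contact_force: [0.7, 0.1, -7.0]
grip_width: 0.0419
grasp_force: 33.2
```

Emit:
play_rows(
  deltas=[
    [[0,0,15],0,0.515],
    [[0,0,15],0,0.515],
    [[0,0,15],0,0.515],
    [[0,0,0],0,0.515],
  ],
)

```text
clock: 21.53
eef_pos: [0.4576, 0.2882, 0.1765]
tcp_rot: [[-0.941, 0.337, -0.008], [0.337, 0.941, -0.004], [0.006, -0.006, -1.0]]
contact_force: [-1.1, -0.3, -8.5]
grip_width: 0.0419
grasp_force: 33.1
```

```bash
python3 pose.py; python3 -c "
from h import *
o=r.get_obs();t=o['eef_pos'];S=np.array([.5188,.2691]);psi=np.radians(-19.6);ex=np.array([np.cos(psi),np.sin(psi)]);ey=np.array([-ex[1],ex[0]])
print('rack XY of TCP mm',(t[:2]-S)@ex*1000,(t[:2]-S)@ey*1000)
p=r.camera('side');a=dict(np.load('last_wrist.npz'))
save('v6.png',np.hstack([cv2.resize(a['img'],(400,300)),cv2.resize(p['img'][80:230,110:310],(400,300),interpolation=cv2.INTER_CUBIC)]))"
```

```text
21.5333 [0.4576 0.2882 0.1765] yaw 160.28 [-1.1 -0.3 -8.5] w 0.04185400966867066
tilt 68.0 n 520 axis x= 0.404 *z+ 4.3 -> z at x=0: -10.7
[(-70, np.float64(-1.4)), (-64, np.float64(0.7)), (-58, np.float64(3.3)), (-52, np.float64(5.8)), (-46, np.float64(11.4)), (-40, np.float64(14.6)), (-34, np.float64(15.7)), (-28, np.float64(15.8)), (-22, np.float64(17.6)), (-16, np.float64(20.0)), (-10, np.float64(22.1)), (-4, np.float64(24.5)), (2, np.float64(26.8)), (8, np.float64(29.7)), (14, np.float64(31.7)), (20, np.float64(34.2)), (26, np.float64(36.6)), (32, np.float64(39.0)), (38, np.float64(41.3)), (44, np.float64(45.3)), (50, np.float64(51.1)), (56, np.float64(53.8)), (62, np.float64(55.2))]
rack XY of TCP mm -62.628887626923536 -1.0110062125351336
```

View pics/v6.png

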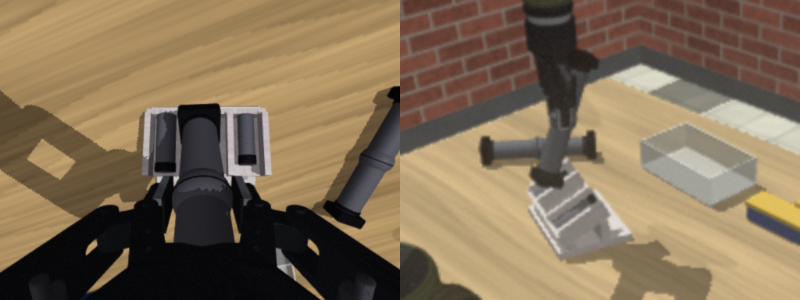

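Wrist view: the heavy cap is centred over the middle stall (200,110) near the low end; the side view agrees. Lowering to just above the floor.

Emit:
play_rows(
  deltas=[
    [[-3,1,12],0,0.515],
    [[0,0,12],0,0.515],
    [[0,0,12],0,0.515],
    [[0,0,8],0,0.515],
    [[0,0,4],0,0.515],
    [[0,0,0],0,0.515],
  ],
)

```text
clock: 22.18
eef_pos: [0.4621, 0.2893, 0.1312]
tcp_rot: [[-0.942, 0.336, -0.003], [0.336, 0.942, -0.001], [0.002, -0.002, -1.0]]
contact_force: [0.4, 0.2, -7.0]
grip_width: 0.0418
grasp_force: 33.2
```

Emit:
play_rows(
  deltas=[
    [[0,0,3],0,0.515],
    [[0,0,2],0,0.515],
    [[0,0,0],0,0.515],
  ],
)

```text
clock: 22.43
eef_pos: [0.4633, 0.2898, 0.1283]
tcp_rot: [[-0.942, 0.336, 0.0], [0.336, 0.942, -0.0], [-0.0, -0.0, -1.0]]
contact_force: [-0.4, 0.7, -7.6]
grip_width: 0.0421
grasp_force: 33.2
```

Emit:
play_rows(
  deltas=[
    [[0,0,2],0,0.515],
    [[0,0,2],0,0.515],
    [[0,0,0],0,0.515],
  ],
)

```text
clock: 22.68
eef_pos: [0.4639, 0.2901, 0.1253]
tcp_rot: [[-0.942, 0.336, 0.002], [0.336, 0.942, 0.001], [-0.001, 0.001, -1.0]]
contact_force: [-0.4, -0.1, -4.3]
grip_width: 0.0423
grasp_force: 33.5
```

Emit:
play_rows(
  deltas=[
    [[0,0,2],0,0.515],
    [[0,0,0],0,0.515],
  ],
)

```text
clock: 22.85
eef_pos: [0.4645, 0.2902, 0.1241]
tcp_rot: [[-0.942, 0.336, 0.003], [0.336, 0.942, 0.001], [-0.003, 0.002, -1.0]]
contact_force: [0.5, -1.2, 1.9]
grip_width: 0.0419
grasp_force: 33.9
```

Contact as predicted (force −7 → +2 N). Now I'll swing the collar along the arc about the low end, flattening the tube.

Emit:
play_rows(
  deltas=[
    [[-6,0,3],0,0.515],
    [[-6,0,3],0,0.515],
    [[-5,0,3],0,0.515],
    [[-5,0,3],0,0.515],
    [[-4.5,0,4],0,0.515],
    [[0,0,0],0,0.515],
  ],
)

```text
clock: 23.35
eef_pos: [0.488, 0.2803, 0.1047]
tcp_rot: [[-0.941, 0.337, -0.002], [0.337, 0.941, -0.001], [0.002, -0.001, -1.0]]
contact_force: [1.3, 0.6, -0.9]
grip_width: 0.0423
grasp_force: 33.7
```

```bash
python3 pose.py
```

```text
23.35 [0.488  0.2803 0.1047] yaw 160.3 [ 1.3  0.6 -0.9] w 0.04234910242269522
tilt 46.3 n 630 axis x= 0.954 *z+ 19.6 -> z at x=0: -20.5
[(-70, np.float64(-12.8)), (-64, np.float64(-8.2)), (-58, np.float64(-2.9)), (-52, np.float64(6.7)), (-46, np.float64(13.0)), (-40, np.float64(16.2)), (-34, np.float64(19.6)), (-28, np.float64(24.4)), (-22, np.float64(30.0)), (-16, np.float64(35.2)), (-10, np.float64(40.6)), (-4, np.float64(45.8)), (2, np.float64(51.8)), (8, np.float64(57.0)), (14, np.float64(62.0)), (20, np.float64(69.7)), (26, np.float64(79.7)), (32, np.float64(85.5)), (38, np.float64(86.4))]
```

Tilt is 46° with light forces, as planned. Continue down.

Emit:
play_rows(
  deltas=[
    [[-6,0,5],0,0.515],
    [[-6,0,6],0,0.515],
    [[-5,0,6],0,0.515],
    [[-4,0,6],0,0.515],
    [[-3,0,5],0,0.515],
    [[0,0,0],0,0.515],
  ],
)

```text
clock: 23.95
eef_pos: [0.5112, 0.2719, 0.0768]
tcp_rot: [[-0.942, 0.337, -0.001], [0.337, 0.942, -0.001], [0.0, -0.001, -1.0]]
contact_force: [2.0, -1.1, -1.0]
grip_width: 0.0419
grasp_force: 33.0
```

```bash
python3 pose.py;  python3 -c "
from h import *
o=r.get_obs();t=o['eef_pos'];S=np.array([.5188,.2691]);psi=np.radians(-19.6);ex=np.array([np.cos(psi),np.sin(psi)]);ey=np.array([-ex[1],ex[0]])
print('rack XY of TCP mm',(t[:2]-S)@ex*1000,(t[:2]-S)@ey*1000)"
```

```text
23.95 [0.5112 0.2719 0.0768] yaw 160.32 [ 2.  -1.1 -1. ] w 0.041924658403325814
rack XY of TCP mm -8.710667049200945 0.23099699208535768Traceback (most recent call last):
  File "pose.py", line 9, in <module>
    k=np.polyfit(T[m][:,2],T[m][:,0],1); m=m&(abs(np.polyval(k,T[:,2])-T[:,0])<2.5)
    raise TypeError("expected non-empty vector for x")
TypeError: expected non-empty vector for x
```

Emit:
play_rows(
  deltas=[
    [[-1,0,3],0,0.515],
    [[-1,0,3],0,0.515],
    [[0,0,2],0,0.515],
    [[0,0,0],0,0.515],
  ],
)

```text
clock: 24.38
eef_pos: [0.5146, 0.2721, 0.0717]
tcp_rot: [[-0.942, 0.336, 0.005], [0.336, 0.942, 0.0], [-0.004, 0.002, -1.0]]
contact_force: [4.4, -3.6, 1.9]
grip_width: 0.042
grasp_force: 33.3
```

Emit:
play_rows(
  deltas=[
    [[0,0,1],0,0.515],
    [[0,0,1],0,0.515],
    [[0,0,0],0,0.515],
  ],
)

```text
clock: 24.63
eef_pos: [0.5153, 0.2722, 0.0705]
tcp_rot: [[-0.942, 0.336, 0.006], [0.336, 0.942, 0.0], [-0.006, 0.003, -1.0]]
contact_force: [5.1, -3.5, 3.1]
grip_width: 0.0419
grasp_force: 33.4
```

```bash
sed -i 's/>-15)&(T\[:,2\]<50)/>-60)\&(T[:,2]<20)\&(T[:,0]>18)\&(T[:,0]<75)/; s/abs(T\[:,0\])<90/abs(T[:,0])<120/' pose.py; python3 pose.py
```

```text
24.6333 [0.5153 0.2722 0.0705] yaw 160.37 [ 5.1 -3.5  3.1] w 0.04185662646709599
tilt 24.4 n 1151 axis x= 2.201 *z+ 56.6 -> z at x=0: -25.7
[(-58, np.float64(-14.7)), (-52, np.float64(6.9)), (-46, np.float64(15.1)), (-40, np.float64(25.6)), (-34, np.float64(37.9)), (-28, np.float64(51.5)), (-22, np.float64(65.0)), (-16, np.float64(78.5)), (-10, np.float64(103.6)), (-4, np.float64(107.7))]
```

Tilt is 24.4° and the collar is close to the seat point. I'll check for firm support with a little more lowering.

Emit:
play_rows(
  deltas=[
    [[0,0,1.5],0,0.515],
    [[0,0,1.5],0,0.515],
    [[0,0,0],0,0.515],
    [[0,0,0],0,0.515],
  ],
)

```text
clock: 25.07
eef_pos: [0.5162, 0.2722, 0.0682]
tcp_rot: [[-0.942, 0.336, 0.008], [0.336, 0.942, 0.001], [-0.007, 0.003, -1.0]]
contact_force: [5.5, -2.9, 3.9]
grip_width: 0.0421
grasp_force: 33.7
```

```bash
python3 pose.py|head -2;  python3 -c "
from h import *
p=r.camera('side');q=r.camera('scene');a=dict(np.load('last_wrist.npz'))
save('v7.png',np.hstack([cv2.resize(a['img'],(260,300)),cv2.resize(p['img'][120:220,150:250],(270,300),interpolation=cv2.INTER_CUBIC),cv2.resize(q['img'][120:220,275:375],(270,300),interpolation=cv2.INTER_CUBIC)]))"
```

```text
25.0667 [0.5162 0.2722 0.0682] yaw 160.39 [ 5.5 -2.9  3.9] w 0.04214584038653158
tilt 22.8 n 1130 axis x= 2.384 *z+ 60.9 -> z at x=0: -25.6
```

View pics/v7.png

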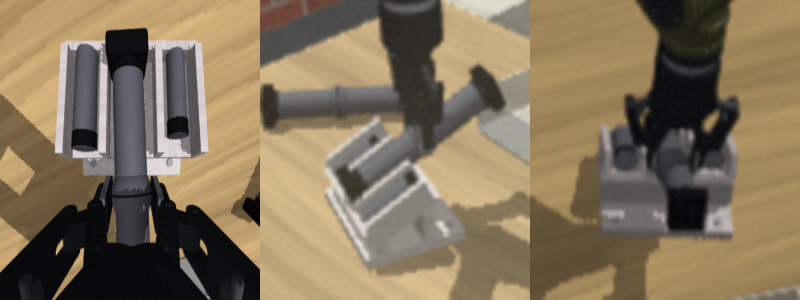

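The tube lies in the middle stall with the heavy cap at the stop (wrist view cap at (127,50)). By the geometry, the body is about 2 mm above the floor's upper edge. Lower 3 mm more, then release gradually.

Emit:
play_rows(
  deltas=[
    [[-1,0,1.5],0,0.515],
    [[-1,0,1.5],0,0.515],
    [[0,0,0.5],0,0.515],
    [[0,0,0],0,0.51],
    [[0,0,0],0,0.505],
    [[0,0,0],0,0.5],
  ],
)

```text
clock: 25.77
eef_pos: [0.5172, 0.272, 0.0653]
tcp_rot: [[-0.942, 0.336, 0.006], [0.336, 0.942, 0.001], [-0.005, 0.003, -1.0]]
contact_force: [1.7, -3.8, 9.1]
grip_width: 0.0428
grasp_force: 16.4
```

Emit:
play_rows(
  deltas=[
    [[0,0,0],0,0.49],
    [[0,0,0],0,0.48],
    [[0,0,0],0,0.46],
    [[0,0,0],0,0.44],
    [[0,0,0],0,0.4],
  ],
)

```text
clock: 26.18
eef_pos: [0.5139, 0.2715, 0.0613]
tcp_rot: [[-0.942, 0.336, -0.001], [0.336, 0.942, -0.0], [0.001, -0.001, -1.0]]
contact_force: [0.2, 0.0, -0.8]
grip_width: 0.0514
grasp_force: 0.0
```

```bash
python3 pose.py|head -2
```

```text
26.1833 [0.5139 0.2715 0.0613] yaw 160.37 [ 0.2  0.  -0.8] w 0.05140344440326034Traceback (most recent call last):
  File "pose.py", line 9, in <module>
    k=np.polyfit(T[m][:,2],T[m][:,0],1); m=m&(abs(np.polyval(k,T[:,2])-T[:,0])<2.5)
    raise TypeError("expected non-empty vector for x")
TypeError: expected non-empty vector for x
```

Released with no residual force. Open wider and back straight up.

Emit:
play_rows(
  deltas=[
    [[0,0,0],0,0.2],
    [[0,0,0],0,0.2],
    [[0,0,0],0,0.2],
    [[0,0,-5],0,0.2],
    [[0,0,-15],0,0.2],
    [[0,0,-25],0,0.2],
    [[0,0,-30],0,0.2],
    [[0,0,-35],0,0.2],
    [[0,0,-35],0,0.2],
    [[0,0,-15],0,0.2],
    [[0,0,0],0,0.2],
  ],
)

```text
clock: 27.2
eef_pos: [0.5173, 0.2726, 0.2286]
tcp_rot: [[-0.942, 0.336, 0.01], [0.336, 0.942, 0.004], [-0.008, 0.007, -1.0]]
contact_force: [-1.0, -0.2, 0.5]
grip_width: 0.0688
grasp_force: 0.0
```

Run:
```python
from h import *
o=r.get_obs(); print(o["clock"],o["eef_pos"].round(3))
S=np.array([.5188,.2691]);psi=np.radians(-19.6);ex=np.array([np.cos(psi),np.sin(psi)]);ey=np.array([-ex[1],ex[0]])
I=[]
for n in ("wrist","side","scene"):
    p=r.camera(n)
    I.append(p["img"] if n=="wrist" else p["img"][120:220,150:250] if n=="side" else p["img"][130:220,280:370])
    for d in r.trace(p,"tube"):
        q=mask_pts(p,d["pixels"]); X=np.c_[(q[:,:2]-S)@ex,(q[:,:2]-S)@ey,q[:,2]]*1000
        if np.linalg.norm(np.median(X[:,:2],0))>80 : continue
        m=(abs(X[:,1])<30)&(abs(X[:,0])<130); X=X[m]
        print(n,round(d["confidence"],2),[(a,(np.percentile(X[k][:,2],90)).round(),np.median(X[k][:,1]).round(1)) for a in range(-120,120,15) if (k:=(X[:,0]>=a)&(X[:,0]<a+15)).sum()>4])
save("v8.png",np.hstack([cv2.resize(i,(266,266),interpolation=cv2.INTER_CUBIC) for i in I]))
```

```text
27.2 [0.517 0.273 0.229]
side 0.62 [(-120, np.float64(71.0), np.float64(-9.2)), (-105, np.float64(75.0), np.float64(-20.3)), (-90, np.float64(76.0), np.float64(-14.0)), (-75, np.float64(81.0), np.float64(-14.7)), (-60, np.float64(89.0), np.float64(-13.7)), (-45, np.float64(93.0), np.float64(-14.7)), (-30, np.float64(99.0), np.float64(-12.7)), (-15, np.float64(108.0), np.float64(-16.0)), (0, np.float64(109.0), np.float64(-14.3)), (15, np.float64(116.0), np.float64(-11.7)), (30, np.float64(122.0), np.float64(-10.3)), (45, np.float64(126.0), np.float64(-11.0)), (60, np.float64(133.0), np.float64(-7.6)), (75, np.float64(145.0), np.float64(-9.1)), (90, np.float64(148.0), np.float64(-16.2))]
scene 0.82 [(-120, np.float64(79.0), np.float64(-4.9)), (-105, np.float64(82.0), np.float64(-2.5)), (-90, np.float64(84.0), np.float64(-11.8)), (-75, np.float64(90.0), np.float64(-8.4)), (-60, np.float64(95.0), np.float64(-6.5)), (-45, np.float64(101.0), np.float64(-8.7)), (-30, np.float64(105.0), np.float64(-4.5)), (-15, np.float64(115.0), np.float64(4.8)), (0, np.float64(118.0), np.float64(-4.7)), (15, np.float64(124.0), np.float64(-4.6)), (30, np.float64(130.0), np.float64(-2.5)), (45, np.float64(134.0), np.float64(-1.5)), (60, np.float64(144.0), np.float64(2.5)), (75, np.float64(154.0), np.float64(2.6)), (90, np.float64(154.0), np.float64(7.2)), (105, np.float64(137.0), np.float64(5.2))]
```

View pics/v8.png

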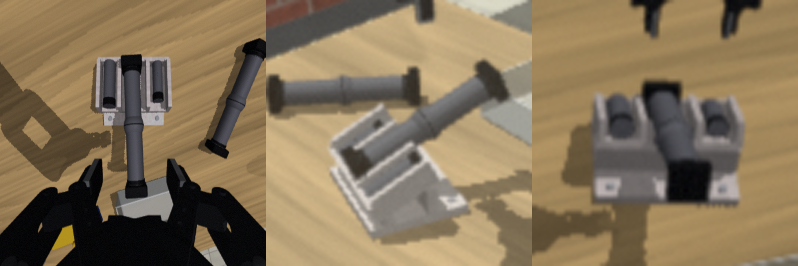

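The tube rests in the middle stall at roughly 21°. Its collar is at seat height, its heavy end is at the stop, and the gripper is well clear. Handing in.

```bash
python3 -c "
from station import r
print(r.finish_job())"
```

```text
the job is handed in; nothing more can be done
None
```

The tube now lies in the middle stall, heavy end down at the stop, and the job was handed in at about 27 s; it slipped from the grip once on the first lift and dropped back onto the bench, and the brush, carton and tub were not touched.

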